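# Fold the row of screw covers shut along a stool top

## Task

Four orange hinged screw covers stand open in a row along the edge of the cream stool top. Starting at the end with the green sticker, run shut fingertips lightly along the row so that each cover in turn, first to last, folds fully down over its screw head. Do not press hard, do not lift or shift the stool top, leave all the other things where they lie, and finish clear of everything.

Things in the scene. Friction and masses are not known exactly. Their poses are not given: they have to be found in the camera images.
- stool_top: loose cream board, 280 x 162 x 22 mm, about 1.1 kg, flat on the table. Origin on its underside (table level) below the middle of the cover row; z up, top face at +22 mm. The row runs along its x (y = 0), +x leading away from the green round sticker (26 mm, at x -122, y 0) that marks the row's start. Board spans x -140..140, y -40..122 mm; hand slot at y +83.
- cover1 (a joint): orange screw cover 1 counted from the sticker, rad: 0 upright, 1.5 fully folded (stop). Folds only away from the sticker, to the board's +x. Flap 20 mm wide, 22 mm long from its hinge, 3 mm thick; upright its end is 51 mm above the table, folded its top is 31 mm above the table (9 mm over the board). Stiff hinge: stays where left, about 1 N at the free end moves it.
- hinge1 (a point): point on the hinge line of cover 1, in the middle of its width, fixed in the board at x = -77 mm, y = 0, 7 mm above the board's top face (29 mm above the table); the axes are the board's
- cover2 (a joint): orange screw cover 2 counted from the sticker, rad: 0 upright, 1.5 fully folded (stop). Folds only away from the sticker, to the board's +x. Flap 20 mm wide, 22 mm long from its hinge, 3 mm thick; upright its end is 51 mm above the table, folded its top is 31 mm above the table (9 mm over the board). Stiff hinge: stays where left, about 1 N at the free end moves it.
- hinge2 (a point): point on the hinge line of cover 2, in the middle of its width, fixed in the board at x = -33 mm, y = 0, 7 mm above the board's top face (29 mm above the table); the axes are the board's
- cover3 (a joint): orange screw cover 3 counted from the sticker, rad: 0 upright, 1.5 fully folded (stop). Folds only away from the sticker, to the board's +x. Flap 20 mm wide, 22 mm long from its hinge, 3 mm thick; upright its end is 51 mm above the table, folded its top is 31 mm above the table (9 mm over the board). Stiff hinge: stays where left, about 1 N at the free end moves it.
- hinge3 (a point): point on the hinge line of cover 3, in the middle of its width, fixed in the board at x = 11 mm, y = 0, 7 mm above the board's top face (29 mm above the table); the axes are the board's
- cover4 (a joint): orange screw cover 4 counted from the sticker, rad: 0 upright, 1.5 fully folded (stop). Folds only away from the sticker, to the board's +x. Flap 20 mm wide, 22 mm long from its hinge, 3 mm thick; upright its end is 51 mm above the table, folded its top is 31 mm above the table (9 mm over the board). Stiff hinge: stays where left, about 1 N at the free end moves it.
- hinge4 (a point): point on the hinge line of cover 4, in the middle of its width, fixed in the board at x = 55 mm, y = 0, 7 mm above the board's top face (29 mm above the table); the axes are the board's
- tin: open aluminium tin with a few brass screws, 50 x 40 x 18 mm, lying on the stool top about 85 mm to the +y side of the row; leave alone. Origin at the underside
- hexkey: dark L-shaped hex key, 66 x 28 x 6 mm, lying on the stool top about 85 mm to the +y side of the row; leave alone. Origin at the underside
- screwdriver: screwdriver lying on the table to the robot's left; leave alone. Origin at the underside
- glue: glue bottle, 52 mm across, 130 mm tall, standing on the table to the robot's left; leave alone. Origin at the underside
- leg: cream stool leg, 300 x 36 x 36 mm, lying on the table to the robot's right; leave alone. Origin at the underside
- drill: dark green cordless drill lying on its side, 66 mm high, on the table to the robot's right; leave alone. Origin at the underside
- mallet: rubber mallet with wooden handle, 56 mm high, lying on the table to the robot's left; leave alone. Origin at the underside

How it is judged:
By the outcome, as a careful person would: the job done as asked, in the order asked, and still so for the second after the job is handed in, with the robot touching nothing.
It also fails if it takes over 42 s, if anything falls off the work surface, if the arm or the gripper's body presses on something with over 40 N, if the wrist force passes 120 N, or if a joint passes its speed limit or range.

## Robot

A 6-joint arm with a two-finger parallel gripper is mounted at the origin on the work surface. World frame = base frame: x ahead of the robot, y to its left, z up, the work surface at z = 0. Lengths are in m, angles in rad, forces in N, time in s.
With the tool pointing down it reaches from about 0.25 to 0.775 m from the base axis. Payload 4 kg.
Tool frame: the origin (TCP) lies between the finger pads; the fingertips stand 11 mm ahead of it and the grasp point (between the pads) lies 8 mm behind it; z points along the fingers, x is the direction in which the jaws open and shut, and the axes are right-handed (so a half turn about z gives the same grasp; the last joint's range is limited). The gripper opens to 94 mm and grips with 3 to 60 N. Pads are 16 mm wide; open, the fingers measure 119 mm over their backs; the gripper's body (75 mm by 177 mm) begins 78 mm behind the grasp point.
Start: joints at [1.134, 0.087, 1.371, -0, 1.684, -0.103], TCP at [0.18, 0.52, 0.217] pointing down, gripper open.
Joint ranges: [-3.1, 3.1], [-0.76, 2.03], [0.27, 2.55], [-1.08, 4.22], [0.17, 2.65], [-2.57, 2.57]. Speed limits (rad/s): [2.79, 2.79, 3.14, 3.14, 3.14, 3.14].

## Interface

Orientations are given as [roll, pitch, yaw] about the fixed x, y, z axes, in that order (R = Rz(yaw) Ry(pitch) Rx(roll)).
In Python, from plant import robot, eyes gives the robot as it stands.
- The arm moves only by the tool arm_command, never from a script. Its argument "steps" is a list of rows, each a list of 5 numbers: the shift along the tool's x, y, z in mm, then the turn about the tool's z in rad, then the opening, from 0 (shut) to 1 (fully open). In form: [[x, y, z, spin, hand], ...]. A call has 1 to 12 rows; each row shifts and turns the commanded pose from where the row before left it, along the tool's axes as they then stand; what a row does not reach is not made up. A row lasts 1/10 s, in which the tool goes at most 50 mm and 8.59 degrees, less where a joint would pass 70% of its speed; a pose out of reach is approached as far as the arm can. A call with a gripper value outside its range is refused whole. The fingers move at their own pace and stop on an object; "squeeze" is the grip in N (left out, the last holds). Time passes only in rows, so rows that do not move let the fingers close. It gives the time, the measured TCP pose, the force and the opening at its end, in the units of the state.
- robot.get_state(): the state, without advancing time (a new reading comes with each control period).
- eyes.read_camera(name): name is "scene" or "top" or "wrist"; returns a dict with "frame" (384x512x3 uint8, red, green, blue), "vfov" (degrees; the focal length in pixels is half the picture's height over the tangent of half this angle, whatever the lens; pixels are square), "cx", "cy" (the principal point, pixels), "D" ([k1, k2, p1, p2, k3] as OpenCV has them; the pictures are not rectified), "eye" and "attitude" of the camera in the world. Camera axes: x right, y up, looking along -z (the intrinsics and any distortion apply to the point x, -y, -z); pixel columns grow to the right and rows downward; lengths in m; the calibration is good to about 2 mm. A picture is of the moment at which its call begins. There is no depth.
- robot.hand_in(): hands the job in, once; it reports no verdict.
Trained networks look in a picture, given as the dict that the camera call returned (one of the last four; its "shot" number tells which), for a name from the list of things; names that differ only in an ending like _2 or _b are one class to them, and where a whole thing is asked for, a point or a joint stands for the part that bears it (a point fixed in the world has none). Each returns a list of dicts, best first, with "confidence" (0 to 1); they miss things now and then, are a little off and sometimes report something else, mostly with a low value. They report only what shows in the picture. A call takes as long as a camera call.
- eyes.spot_in(name, picture): "extent" ([centre column, centre row, width, height] in pixels, round what is visible of it).
- eyes.pinpoint(name, picture): "location" ([column, row] in pixels: a listed point, or the origin of a listed thing).
The state is a dict: "clock": time; "joint_pos": joint angles; "dq": joint speeds; "joint_efforts": joint torques, N m; "position": TCP position; "ee_rot": TCP orientation; "ft_force": force on the tool from outside, world axes, zero at the start; "torque": the same for the moment, N m; "finger_gap": opening from 0.0 (shut) to 1.0 (fully open).
Only numpy, scipy, OpenCV 4.12 (cv2) and the standard library are available. Lean on these libraries where they do the work, as an engineer would, in place of code of your own. Each camera call takes 0.05 s, during which the arm holds its last target.

## Working session

There is one attempt and no reset: what is moved stays moved. The work goes in short steps, Python scripts to look and compute and a tool call to move; the robot and the scene stay as the last step left them, time stands still between calls to the robot, and variables do not carry over. Pictures are saved under pics/ and viewed, and the job is handed in when it is done.

Besides the shell and the picture viewer there is one more tool, called after "Emit:" as a command line: name --pt "numbers of a row" for each row, then --argument value for the rest. arm_command: Moves the arm, as the interface text tells. Its arguments: {"type":"object","properties":{"steps":{"type":"array","items":{"type":"array","items":{"type":"number"}}},"squeeze":{"type":"number"}},"required":["steps"]}

```bash
ls; mkdir -p pics
cat > h.py <<'E'
import numpy as np, cv2
from plant import robot, eyes
from scipy.spatial.transform import Rotation as Ro
def cam(p):
    h=p['frame'].shape[0]; f=h/2/np.tan(np.radians(p['vfov'])/2)
    K=np.array([[f,0,p['cx']],[0,f,p['cy']],[0,0,1]]); return K,np.array(p['D'],float)
def att(p):
    a=np.array(p['attitude'],float)
    if a.shape==(3,3): return a
    if a.shape==(3,): return Ro.from_euler('xyz',a).as_matrix()
    return Ro.from_quat(a).as_matrix()
def ray(p,uv):
    K,D=cam(p); n=cv2.undistortPoints(np.array([[uv]],float),K,D)[0,0]
    return att(p)@np.array([n[0],-n[1],-1.])
def onz(p,uv,z):
    d=ray(p,uv); e=np.array(p['eye']); return e+d*(z-e[2])/d[2]
def proj(p,X):
    K,D=cam(p); c=(np.array(X)-p['eye'])@att(p)
    return cv2.projectPoints((c*[1,-1,-1]).reshape(-1,1,3),np.zeros(3),np.zeros(3),K,D)[0][:,0]
def save(p,n): cv2.imwrite('pics/'+n,p['frame'][:,:,::-1])
E
python3 - <<'E'
from h import *
for c in ['top','scene']:
    p=eyes.read_camera(c); save(p,c+'0.png'); print(c,p['vfov'],p['eye'],p['attitude'],p['D'])
    for n in ['hinge1','hinge2','hinge3','hinge4','stool_top']:
        r=eyes.pinpoint(n,p); 
        for q in r[:2]: print(n,q['location'],q['confidence'],onz(p,q['location'],.0 if n=='stool_top' else .029))
print(robot.get_state())
E
```

```text
pics
top 48.57044843442979 [0.28204885 0.01353384 1.36129997] [ 2.29255172e-01  1.22272338e-03 -1.60516598e+00] [-0.01484598  0.          0.          0.          0.        ]
hinge1 [249.4, 198.0] 0.93 [0.55432633 0.03825395 0.029     ]
hinge1 [237.2, 203.0] 0.87 [0.53942796 0.07756842 0.029     ]
hinge2 [249.4, 198.0] 0.93 [0.55432633 0.03825395 0.029     ]
hinge2 [237.2, 203.0] 0.87 [0.53942796 0.07756842 0.029     ]
hinge3 [249.4, 198.0] 0.93 [0.55432633 0.03825395 0.029     ]
hinge3 [237.2, 203.0] 0.87 [0.53942796 0.07756842 0.029     ]
hinge4 [249.4, 198.0] 0.93 [0.55432633 0.03825395 0.029     ]
hinge4 [237.2, 203.0] 0.87 [0.53942796 0.07756842 0.029     ]
stool_top [218.2, 238.6] 0.62 [0.43144552 0.14223908 0.        ]
stool_top [250.3, 199.4] 0.45 [0.55549586 0.03599356 0.        ]
scene 49.964313585626726 [1.02437711 0.77890331 1.09808838] [0.69195003 0.01948701 2.59703343] [-0.01573631  0.          0.          0.          0.        ]
hinge1 [275.6, 207.5] 0.96 [0.54833035 0.09242051 0.029     ]
hinge1 [251.6, 193.7] 0.84 [ 5.84680804e-01 -2.19239114e-04  2.90000000e-02]
hing
[... 437 characters left out ...]
 0.84 [0.55768748 0.07291464 0.        ]
{'clock': 0.6, 'joint_pos': array([ 1.13393231e+00,  8.71456520e-02,  1.37067942e+00,  2.11064071e-05,
        1.68358908e+00, -1.03070706e-01]), 'dq': array([ 0.00115448,  0.00018812, -0.00053066,  0.00259424, -0.00140092,
       -0.00166985]), 'joint_efforts': array([-1.29829962e-05, -3.39781094e+01, -3.02415490e+01,  7.17583252e-02,
        2.37186643e-02, -3.39244281e-06]), 'position': array([0.18018967, 0.51967352, 0.21654607]), 'ee_rot': array([-3.14159016e+00, -1.79708892e-04,  1.23700539e+00]), 'ft_force': array([ 0.62253189, -0.42269201, -0.30004322]), 'torque': array([ 0.00151205, -0.02109295,  0.03233827]), 'finger_gap': 0.9996135276537895}
```

Run:
```python
import cv2
for c in ['top','scene']:
    a=cv2.imread(f'pics/{c}0.png'); 
    cv2.imwrite(f'pics/{c}0z.png',cv2.resize(a[110:290,150:360],None,fx=3.5,fy=3.3,interpolation=cv2.INTER_CUBIC)[:600])
```

```text
(no output)
```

View pics/top0.png

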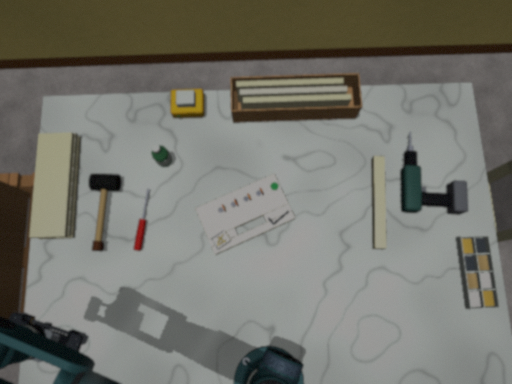

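View pics/top0z.png

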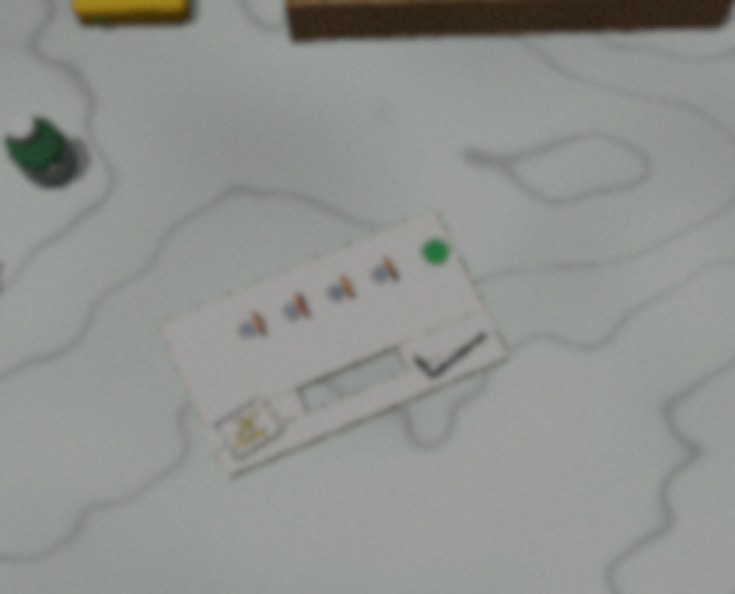

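View pics/scene0.png

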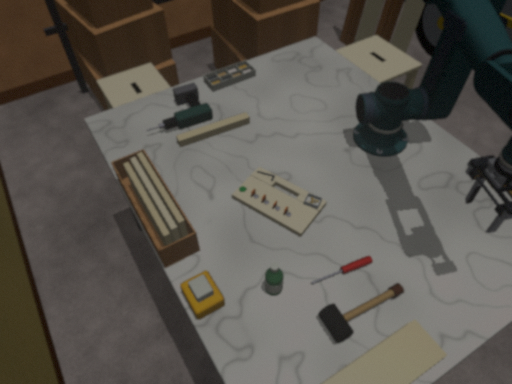

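View pics/scene0z.png

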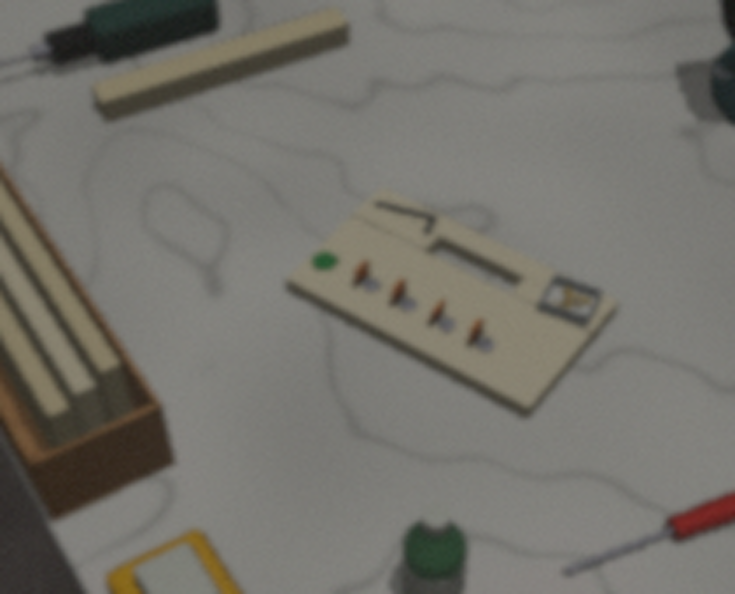

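Run:
```python
from h import *
for c,box in [('top',(265,176,284,196)),('scene',(232,180,252,198))]:
    p=eyes.read_camera(c); f=p['frame'].astype(float)
    x0,y0,x1,y1=box; s=f[y0:y1,x0:x1]; w=np.clip(s[...,1]-s[...,0]-15,0,None)
    v,u=np.mgrid[y0:y1,x0:x1]; uv=[(u*w).sum()/w.sum(),(v*w).sum()/w.sum()]
    print(c,uv,onz(p,uv,.022))
    for q in eyes.pinpoint('hinge1',p): print(q['location'],q['confidence'],onz(p,q['location'],.029))
    print(onz(p,[150+250/3.5,110+325/3.3],.022)) if c=='top' else 0
    # board corners (top zoom)
    zs=[(163,325),(437,210),(508,353),(230,476)] if c=='top' else [(285,285),(380,192),(617,303),(527,405)]
    for z in zs: print('corner',onz(p,[150+z[0]/3.5,110+z[1]/3.3],.022))
p=eyes.read_camera('wrist'); save(p,'w0.png'); print(p['vfov'],p['eye'],p['attitude'],p['D'])
```

```text
top [np.float64(274.07274826789836), np.float64(185.77078521939953)] [ 0.59330172 -0.04248362  0.022     ]
[236.2, 203.7] 0.66 [0.53727048 0.08080246 0.029     ]
[259.0, 191.7] 0.65 [0.57385069 0.0069075  0.029     ]
[248.5, 198.6] 0.64 [0.55247214 0.0411827  0.029     ]
[0.52470241 0.12864777 0.022     ]
corner [0.52743414 0.20803303 0.022     ]
corner [ 0.63372571 -0.04674246  0.022     ]
corner [ 0.48924425 -0.10512286  0.022     ]
corner [0.38059774 0.14852421 0.022     ]
scene [np.float64(242.2648514851485), np.float64(188.63366336633663)] [ 0.59730738 -0.04190185  0.022     ]
[283.9, 208.7] 0.75 [0.52802933 0.1110296  0.029     ]
[250.5, 195.2] 0.74 [0.59122324 0.00345807 0.029     ]
[263.1, 201.0] 0.74 [0.56856426 0.04733452 0.029     ]
[274.5, 205.4] 0.68 [0.54659677 0.08313485 0.029     ]
corner [ 0.64582115 -0.03163143  0.022     ]
corner [ 0.49908072 -0.09430338  0.022     ]
corner [0.38888848 0.15754083 0.022     ]
corner [0.53373902 0.21398962 0.022     ]
71.65198163455756 [0.11807069 0.54188122 0.38498062] [-0.22970269 -0.00135498  1.23708448] [-0.05539551  0.          0.          0.          0.        ]
```

View pics/w0.png

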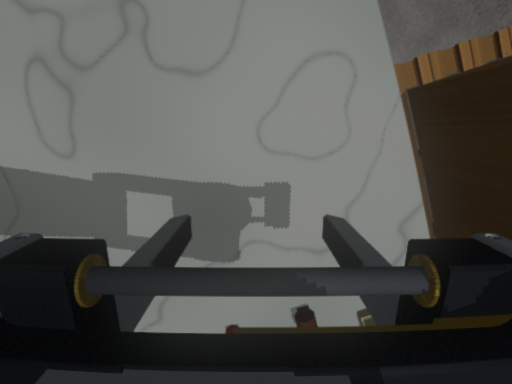

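Emit:
arm_command --pt "0 0 0 0.14 0" --pt "0 0 0 0.14 0" --pt "0 0 0 0.14 0" --pt "0 0 0 0.14 0" --pt "0 0 0 0.14 0" --pt "0 0 0 0.14 0" --pt "11 47 0 0 0" --pt "11 47 0 0 0" --pt "11 47 0 0 0" --pt "11 47 0 0 0" --pt "11 47 0 0 0" --pt "11 47 0 0 0" --squeeze 10

```text
clock: 2.05
position: [0.3509, 0.2835, 0.2168]
ee_rot: [-3.141, -0.001, 0.397]
ft_force: [0.5, 1.0, 0.4]
finger_gap: 0.022
```

Emit:
arm_command --pt "11 47 0 0 0" --pt "11 47 0 0 0" --pt "11 47 0 0 0" --pt "11 47 0 0 0" --pt "11 47 0 0 0" --pt "11 47 0 0 0" --pt "11 47 0 0 0" --pt "14 47 0 0 0" --pt "0 0 0 0 0" --pt "0 0 0 0 0"

```text
clock: 3.05
position: [0.5795, -0.0273, 0.2156]
ee_rot: [-3.14, 0.001, 0.395]
ft_force: [-0.2, 0.5, 0.3]
finger_gap: 0.006
```

Run:
```python
from h import *
s=robot.get_state(); print(s['clock'],s['position'],s['ee_rot'],s['ft_force'],s['finger_gap'])
p=eyes.read_camera('wrist'); save(p,'w1.png'); print(p['eye'],p['attitude'])
for q in eyes.pinpoint('hinge1',p): print(q['location'],q['confidence'],onz(p,q['location'],.029))
```

```text
3.05 [ 0.57950308 -0.02727605  0.21557927] [-3.14013978e+00  1.35744658e-03  3.95024458e-01] [-0.1597829   0.47007192  0.2974334 ] 0.0061125410981729715
[0.55455503 0.03405317 0.38413306] [-0.22765292  0.00124418  0.39511395]
[262.7, 93.1] 0.97 [0.54223598 0.08252577 0.029     ]
[264.5, 55.1] 0.88 [0.52668929 0.12513705 0.029     ]
[264.4, 161.7] 0.73 [0.5782606 0.003062  0.029    ]
[264.1, 131.1] 0.69 [0.56231985 0.03964451 0.029     ]
```

View pics/w1.png

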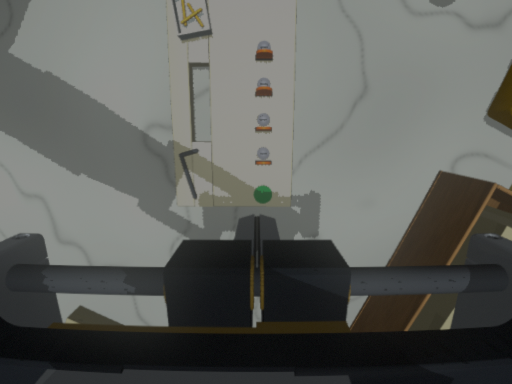

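```bash
cat >> h.py <<'E'
from scipy.optimize import least_squares
def B2W(q,P): 
    c,s=np.cos(q[2]),np.sin(q[2]); P=np.array(P,float)
    return np.c_[q[0]+c*P[:,0]-s*P[:,1], q[1]+s*P[:,0]+c*P[:,1],P[:,2]]
PT=np.array([[-.122,0,.022],[-.077,0,.029],[-.033,0,.029],[.011,0,.029],[.055,0,.029]])
E
python3 - <<'E'
from h import *
p=eyes.read_camera('wrist'); f=p['frame'].astype(float)
x0,y0,x1,y1=250,182,277,206
s=f[y0:y1,x0:x1]; w=np.clip(s[...,1]-s[...,0]-20,0,None); v,u=np.mgrid[y0:y1,x0:x1]
st=[(u*w).sum()/w.sum(),(v*w).sum()/w.sum()]
h=sorted([q['location'] for q in eyes.pinpoint('hinge1',p) if q['confidence']>.5],key=lambda a:-a[1]); print(st,h)
uv=np.array([st]+h)
if len(uv)==5:
    r=least_squares(lambda q:(proj(p,B2W(q,PT))-uv).ravel(),[.548,.07,1.965]); print(r.x,r.fun.reshape(-1,2).round(1))
    q=r.x; print(B2W(q,PT)); print('yaw tool',q[2]-np.pi/2)
    print(proj(p,B2W(q,[[-.14,-.04,.022],[.14,-.04,.022],[-.14,.122,.022]])))
    s=robot.get_state(); tcp=s['position']
    d=tcp[:2]-q[:2]; c,sn=np.cos(q[2]),np.sin(q[2]); print('tcp board',c*d[0]+sn*d[1],-sn*d[0]+c*d[1])
    g=f.copy().astype(np.uint8)
    cv2.imwrite('pics/w1z.png',cv2.resize(g[30:250,160:320,::-1],None,fx=3.6,fy=2.7,interpolation=cv2.INTER_CUBIC))
E
```

```text
[np.float64(262.3661660777385), np.float64(193.40569787985865)] [[265.7, 162.8], [265.0, 131.1], [263.7, 93.7], [266.2, 56.6]]
[0.54911155 0.0742004  1.95880756] [[ 1.1  1. ]
 [-1.6  0.1]
 [-0.4 -1.9]
 [ 1.5  0.2]
 [-0.5  0.6]]
[[ 0.59527003 -0.03873053  0.022     ]
 [ 0.57824436  0.00292432  0.029     ]
 [ 0.56159704  0.04365351  0.029     ]
 [ 0.54494972  0.0843827   0.029     ]
 [ 0.52830239  0.12511188  0.029     ]]
yaw tool 0.3880112351510616
[[291.41176848 207.04061948]
 [299.15208464 -13.42571711]
 [177.49674514 205.91542965]]
tcp board -0.10324854714133593 0.010036010494066445
```

View pics/w1z.png

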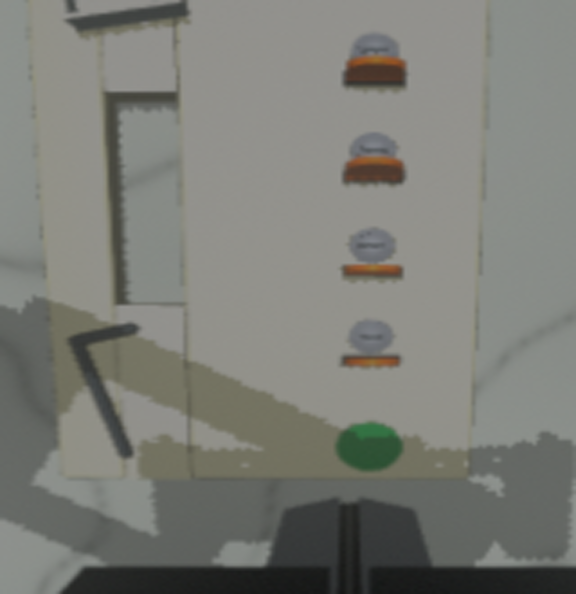

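Emit:
arm_command --pt "10 0 30 -0.003 0" --pt "0 0 40 0 0" --pt "0 0 40 0 0" --pt "0 0 30 0 0" --pt "0 0 17 0 0" --pt "0 0 0 0 0" --pt "0 0 0 0 0"

```text
clock: 3.95
position: [0.5887, -0.0217, 0.0604]
ee_rot: [3.141, -0.001, 0.401]
ft_force: [0.6, 0.2, 0.5]
finger_gap: 0.007
```

```bash
cat > st.py <<'E'
from h import *
q=[0.5491,0.0742,1.961]
s=robot.get_state(); t=s['position']; d=t[:2]-q[:2]; c,sn=np.cos(q[2]),np.sin(q[2])
print(s['clock'],'board xy',1e3*(c*d[0]+sn*d[1]),1e3*(-sn*d[0]+c*d[1]),'tipz',1e3*t[2]-11,s['ee_rot'],s['ft_force'])
E
cat > look.py <<'E'
import sys; from st import *
p=eyes.read_camera('wrist'); save(p,sys.argv[1])
p=eyes.read_camera('scene'); cv2.imwrite('pics/s'+sys.argv[1],cv2.resize(p['frame'][150:250,210:350,::-1],None,fx=5,fy=5,interpolation=cv2.INTER_CUBIC))
E
python3 look.py w2.png
```

```text
3.95 board xy -103.7345881918933 -0.15406049473895567 tipz 49.44886333873432 [ 3.14125019e+00 -9.99790436e-04  4.01374063e-01] [0.61867385 0.22978724 0.48625018]
```

View pics/w2.png

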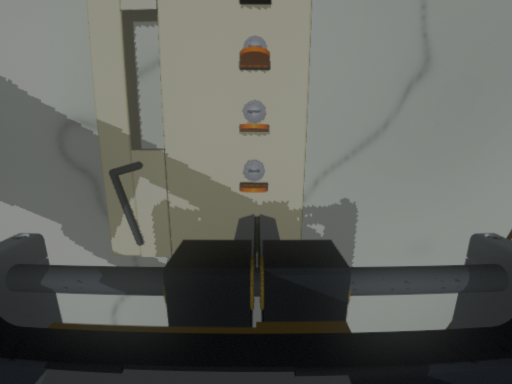

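View pics/sw2.png

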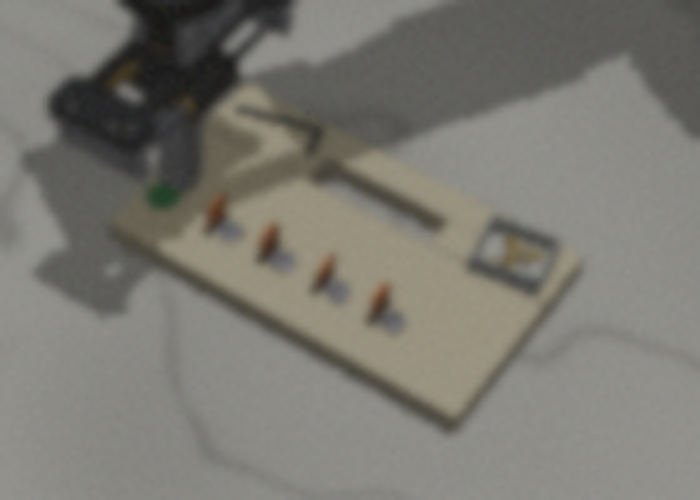

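Emit:
arm_command --pt "0 -8 1.5 0.005 0" --pt "0 -8 1 0.005 0" --pt "0 -3 0.2 0 0" --pt "0 -3 0.3 0 0" --pt "0 -2.5 0.8 0 0" --pt "0 -2.5 1.1 0 0" --pt "0 -2.2 1.5 0 0" --pt "0 -2.1 1.8 0 0" --pt "0 -1.5 2.2 0 0" --pt "0 -1.5 2.3 0 0" --pt "0 0 0 0 0"

```text
clock: 5.15
position: [0.575, 0.0094, 0.0462]
ee_rot: [-3.141, 0.001, 0.39]
ft_force: [0.0, 1.4, 0.8]
finger_gap: 0.004
```

```bash
python3 look.py w3.png
```

```text
5.15 board xy -69.771249837781 0.7038895874547958 tipz 35.17008492126608 [-3.14061787e+00  9.25717828e-04  3.90121143e-01] [0.03860448 1.41067631 0.76673074]
```

View pics/w3.png

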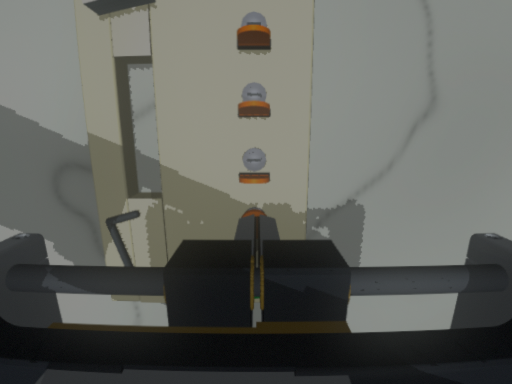

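View pics/sw3.png

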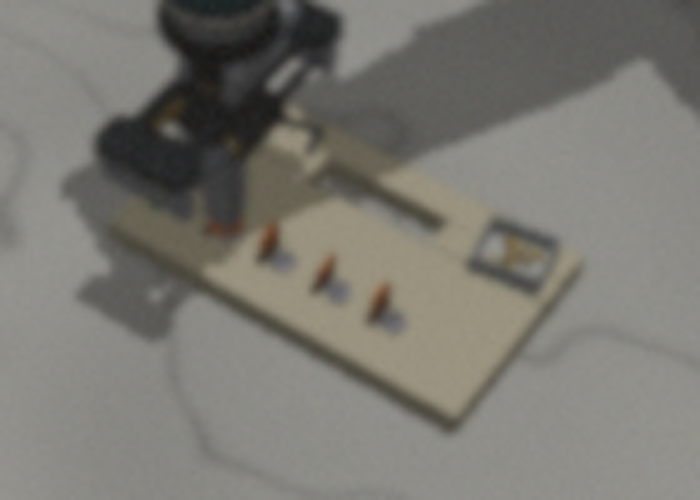

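Emit:
arm_command --pt "0 -2 1.2 0 0" --pt "0 -2 1.2 0 0" --pt "0 -1 1 0 0" --pt "0 0 0.6 0 0" --pt "0 0 0 0 0" --pt "0 0 0 0 0"

```text
clock: 5.85
position: [0.5736, 0.0139, 0.0431]
ee_rot: [-3.141, -0.0, 0.39]
ft_force: [-0.8, 1.4, 3.2]
finger_gap: 0.009
```

```bash
python3 st.py
```

```text
5.85 board xy -65.04836060768471 0.28279554930593986 tipz 32.085081591139264 [-3.14116527e+00 -2.42013329e-04  3.90051456e-01] [-0.84384774  1.37156702  3.23563468]
```

Emit:
arm_command --pt "0 -1 0.6 0 0" --pt "0 -1 0 0 0" --pt "0 0 0 0 0"

```text
clock: 6.15
position: [0.5736, 0.0146, 0.043]
ee_rot: [3.139, -0.001, 0.39]
ft_force: [-0.7, -3.3, 4.4]
finger_gap: 0.006
```

```bash
python3 st.py
```

```text
6.15 board xy -64.45206538422651 0.020587964785434565 tipz 32.02640828274236 [ 3.13906918e+00 -1.19964323e-03  3.89815238e-01] [-0.65848866 -3.34950475  4.37803487]
```

Emit:
arm_command --pt "0 0 -5 0 0" --pt "0 -4 -7 0 0" --pt "0 -6 -4 0 0" --pt "0 0 0 0 0" --pt "0 0 0 0 0"

```text
clock: 6.65
position: [0.5689, 0.0253, 0.0582]
ee_rot: [-3.141, -0.0, 0.391]
ft_force: [0.2, 0.2, 0.0]
finger_gap: 0.006
```

```bash
python3 look.py w4.png
```

```text
6.65 board xy -52.70144782247803 0.3084391277241444 tipz 47.1539701044361 [-3.14136134e+00 -1.01836955e-04  3.90771030e-01] [0.24702174 0.21445072 0.0490497 ]
```

View pics/sw4.png

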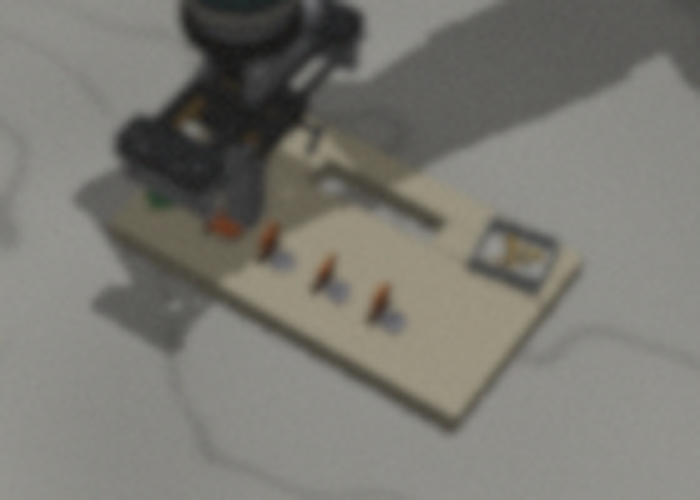

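View pics/w4.png

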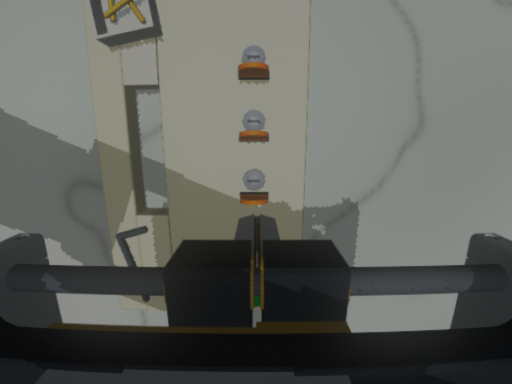

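Emit:
arm_command --pt "0 -5 0.5 0 0" --pt "0 -5 0.2 0 0" --pt "0 -3 0.2 0 0" --pt "0 -3 0.3 0 0" --pt "0 -2.5 0.8 0 0" --pt "0 -2.5 1.1 0 0" --pt "0 -2.2 1.5 0 0" --pt "0 -2.1 1.8 0 0" --pt "0 -1.5 2.2 0 0" --pt "0 -1.5 2.3 0 0" --pt "0 -2 1.5 0 0" --pt "0 -1 1.5 0 0"

```text
clock: 7.95
position: [0.557, 0.054, 0.0441]
ee_rot: [-3.141, 0.0, 0.39]
ft_force: [0.1, 0.3, 0.2]
finger_gap: 0.005
```

Emit:
arm_command --pt "0 -1 1.5 0 0" --pt "0 0 0.6 0 0" --pt "0 0 0 0 0" --pt "0 0 0 0 0"

```text
clock: 8.35
position: [0.5569, 0.0545, 0.043]
ee_rot: [3.141, -0.0, 0.39]
ft_force: [-0.8, -0.5, 5.8]
finger_gap: 0.004
```

```bash
python3 st.py
```

```text
8.35 board xy -21.15812500081873 0.2533882351463375 tipz 32.00261876773467 [ 3.14121471e+00 -4.85613906e-04  3.89928091e-01] [-0.84226067 -0.48933701  5.82580291]
```

Emit:
arm_command --pt "0 0 -5 0 0" --pt "0 -5 -7 0 0" --pt "0 -6 -5 0 0" --pt "0 0 0 0 0" --pt "0 0 0 0 0"

```text
clock: 8.85
position: [0.5526, 0.0653, 0.0594]
ee_rot: [3.141, -0.0, 0.391]
ft_force: [-0.3, -0.2, -0.7]
finger_gap: 0.006
```

```bash
python3 look.py w5.png
```

```text
8.85 board xy -9.579145141251685 0.2039172764480399 tipz 48.36216851494467 [ 3.14149612e+00 -4.66933463e-04  3.90720081e-01] [-0.28133162 -0.15873199 -0.70233723]
```

View pics/sw5.png

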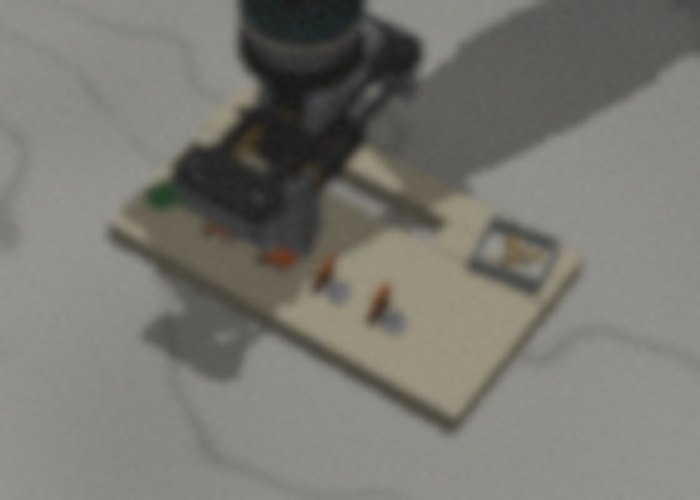

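View pics/w5.png

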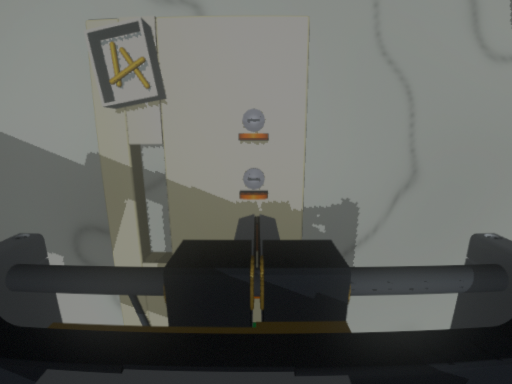

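Emit:
arm_command --pt "0 -5.5 1.2 0 0" --pt "0 -5.5 0.7 0 0" --pt "0 -3 0.2 0 0" --pt "0 -3 0.3 0 0" --pt "0 -2.5 0.8 0 0" --pt "0 -2.5 1.1 0 0" --pt "0 -2.2 1.5 0 0" --pt "0 -2.1 1.8 0 0" --pt "0 -1.5 2.2 0 0" --pt "0 -1.5 2.3 0 0" --pt "0 -2 1.5 0 0" --pt "0 -1 1.5 0 0"

```text
clock: 10.15
position: [0.5402, 0.095, 0.0439]
ee_rot: [-3.141, 0.0, 0.39]
ft_force: [0.2, -0.2, 0.9]
finger_gap: 0.006
```

Emit:
arm_command --pt "0 -1 1.4 0 0" --pt "0 0 0.5 0 0" --pt "0 0 0 0 0" --pt "0 0 0 0 0"

```text
clock: 10.55
position: [0.5401, 0.0954, 0.043]
ee_rot: [3.141, -0.0, 0.39]
ft_force: [-2.3, -1.9, 6.0]
finger_gap: 0.007
```

```bash
python3 st.py
```

```text
10.55 board xy 23.07358170921166 0.2485279460898368 tipz 31.978513142023708 [ 3.14110132e+00 -4.68407921e-04  3.89900783e-01] [-2.2608078  -1.89013717  5.97686944]
```

Emit:
arm_command --pt "0 0 -5 0 0" --pt "0 -5 -7 0 0" --pt "0 -6 -5 0 0" --pt "0 0 0 0 0" --pt "0 0 0 0 0"

```text
clock: 11.05
position: [0.5357, 0.1062, 0.0593]
ee_rot: [3.142, -0.0, 0.391]
ft_force: [-0.5, -0.4, 0.5]
finger_gap: 0.006
```

```bash
python3 look.py w6.png
```

```text
11.05 board xy 34.73575889812903 0.21934012402946396 tipz 48.315343361948614 [ 3.14157263e+00 -4.23466884e-04  3.90683020e-01] [-0.51359718 -0.43324472  0.46515305]
```

View pics/sw6.png

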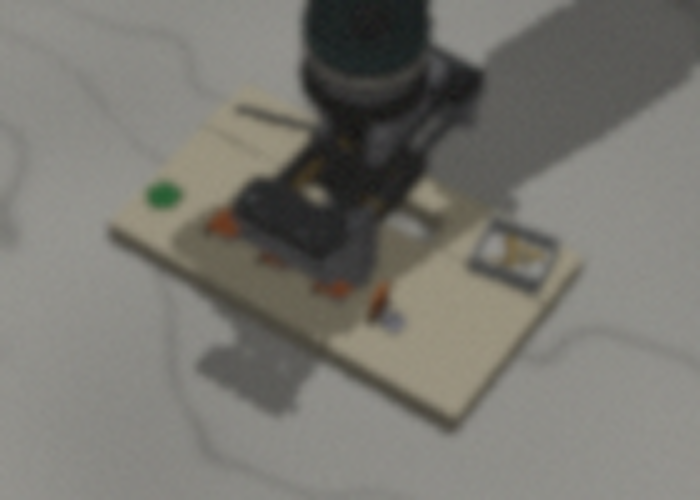

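View pics/w6.png

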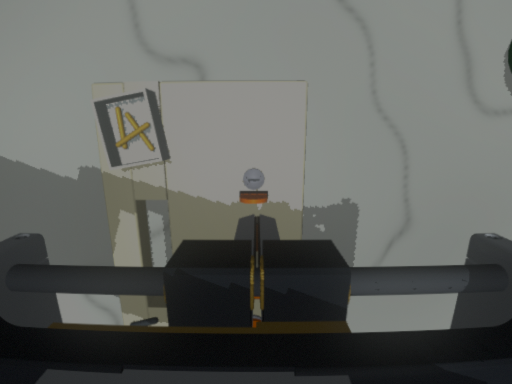

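Same relative position for cover 4; repeat.

Emit:
arm_command --pt "0 -5.5 1.2 0 0" --pt "0 -5.5 0.7 0 0" --pt "0 -3 0.2 0 0" --pt "0 -3 0.3 0 0" --pt "0 -2.5 0.8 0 0" --pt "0 -2.5 1.1 0 0" --pt "0 -2.2 1.5 0 0" --pt "0 -2.1 1.8 0 0" --pt "0 -1.5 2.2 0 0" --pt "0 -1.5 2.3 0 0" --pt "0 -2 1.5 0 0" --pt "0 -1 1.5 0 0"

```text
clock: 12.35
position: [0.5233, 0.1359, 0.0439]
ee_rot: [-3.141, 0.0, 0.39]
ft_force: [0.4, -1.0, -0.2]
finger_gap: 0.006
```

Emit:
arm_command --pt "0 -1 1.4 0 0" --pt "0 0 0.5 0 0" --pt "0 0 0 0 0" --pt "0 0 0 0 0"

```text
clock: 12.75
position: [0.5233, 0.1364, 0.043]
ee_rot: [3.141, -0.0, 0.39]
ft_force: [-1.1, -2.2, 6.1]
finger_gap: 0.004
```

```bash
python3 st.py
```

```text
12.75 board xy 67.36532572233433 0.23004803769319931 tipz 31.979446602255166 [ 3.14109984e+00 -4.43069907e-04  3.89939042e-01] [-1.1122395  -2.18909851  6.10922428]
```

Emit:
arm_command --pt "0 0 -5 0 0" --pt "0 0 -15 0 0" --pt "0 0 -35 0 0" --pt "0 0 -45 0 0" --pt "0 0 -45 0 0" --pt "0 35 -30 0 0" --pt "0 45 0 0 0" --pt "0 45 0 0 0" --pt "0 45 0 0 0" --pt "0 30 0 0 0" --pt "0 0 0 0 0" --pt "0 0 0 0 0"

```text
clock: 13.95
position: [0.599, -0.0483, 0.2164]
ee_rot: [-3.14, 0.001, 0.389]
ft_force: [-0.8, 0.6, -1.0]
finger_gap: 0.008
```

```bash
python3 look.py w7.png
python3 - <<'E'
import cv2
a=cv2.imread('pics/w7.png'); cv2.imwrite('pics/w7z.png',cv2.resize(a[30:250,160:320],None,fx=3.6,fy=2.7,interpolation=cv2.INTER_CUBIC))
E
```

```text
13.95 board xy -132.2312646571432 0.4706010285440293 tipz 205.39001790841638 [-3.13965931e+00  5.71376766e-04  3.89034017e-01] [-0.7693788   0.5707904  -1.02206062]
```

View pics/w7z.png

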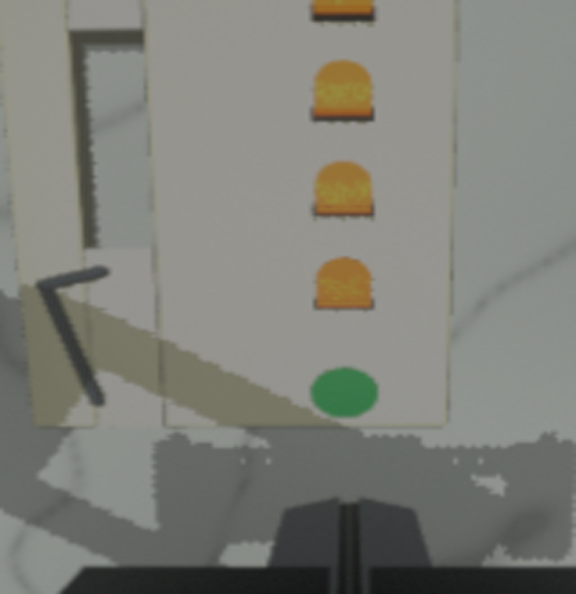

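View pics/sw7.png

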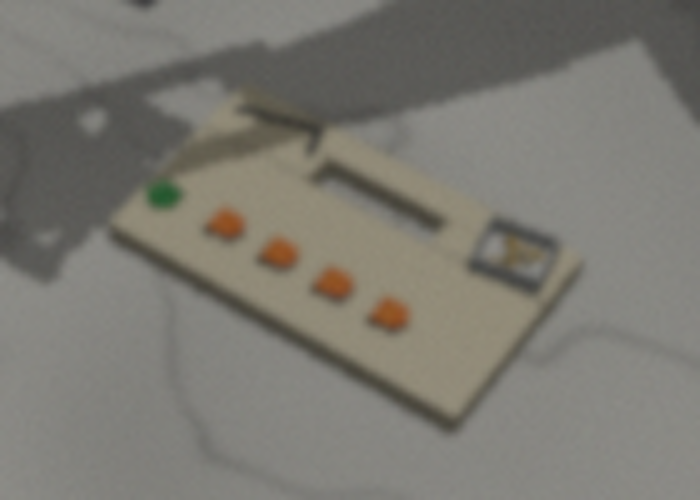

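```bash
python3 -c "
from plant import robot
print(robot.hand_in())"
```

```text
the job is handed in; nothing more can be done
None
```

I folded all four covers in order, starting at the green sticker. The fingertips were shut, and each sweep ended with a light press at the free end. The vertical force was about 4–6 N at its highest reading.

- **Covers:** the last wrist and scene pictures show covers 1–3 flat over their screws. Cover 4 is cut off at the edge of the enlarged wrist view, but it shows flat in the scene view. At all four covers the fingertips stopped at about the same height, 32.0 mm. That is 1 mm above the stated 31 mm for a folded cover. For cover 1, pressing 0.6 mm further raised the force but did not lower the tip, so I took 32.0 mm as the stop.
- **Board and other things:** the corners of the stool top are at the same scene pixels as before. The tin and hex key also look unmoved. I did not check the other things on the table again at the end, but the arm never worked near them.
- **Finish:** I handed in at about 14 s, with the fingertips about 205 mm above the table and touching nothing.

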